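Check probe sleeves with a pin gauge

ROBOT

A 6-joint arm with a two-finger parallel gripper is mounted at the origin on the work surface. World frame = base frame: x ahead of the robot, y to its left, z up, the work surface at z = 0. Lengths are in m, angles in rad, forces in N, time in s.
With the tool pointing down it reaches from about 0.4 to 0.925 m from the base axis. Payload 12.5 kg.
Tool frame: the origin (TCP) lies at the very end of the fingers, on their centre line; the grasp point (between the pads) lies 19 mm behind it (ctrl.grip_point_offset is the distance from the TCP to the grasp point, in m); z points along the fingers, y is the line along which they close (so a half turn about z gives the same grasp; the last joint's range is limited). The gripper opens to 95 mm and grips with 3 to 60 N. Pads are 20 mm wide; open, the fingers measure 119 mm over their backs; the gripper's body (75 mm by 180 mm) begins 59 mm behind the grasp point.
Start: joints at [1.009, 0.491, 1.559, -0, 1.092, -0.106], TCP at [0.275, 0.561, 0.215] pointing down, gripper open.
Joint ranges: [-3.1, 3.1], [-0.84, 2.19], [0.05, 2.79], [-1.13, 4.28], [0.06, 2.93], [-2.69, 2.69]. Speed limits (rad/s): [2.22, 2.22, 2.79, 3.14, 3.14, 3.14].

INTERFACE

Orientations are given as a unit quaternion [w, x, y, z].
In Python, from plant import ctrl gives the robot as it stands.
- The arm moves only by the shell command python3 -m pendant 'ROWS' [FORCE]. ROWS is JSON, a list of rows, each an object with "linear": the shift along the world's x, y, z normalised to -1 to 1, where 1 is 0.075 m, a list of three; "turn": the turn, a rotation vector about the world's x, y, z normalised to -1 to 1, where 1 is 45 degrees, a list of three; "hand": the opening, from 0 (shut) to 1 (fully open). A call has 1 to 10 rows; each row shifts and turns the commanded pose from where the row before left it; what a row does not reach is not made up. A row lasts 1/8 s, in which the tool goes at most 62.5 mm and 10.7 degrees, less where a joint would pass 70% of its speed; a pose out of reach is approached as far as the arm can. A call with a number of a shift or a turn outside -1 to 1 is refused whole. A call with a gripper value outside its range is refused whole. The fingers move at their own pace and stop on an object; FORCE is the grip in N (left out, the last holds). Time passes only in rows, so rows that do not move let the fingers close. It gives the time, the measured TCP pose, the force, the opening and the grip force at its end, in the units of the state.
- ctrl.get_obs(): the state, without advancing time (a new reading comes with each control period).
- ctrl.capture(name): name is "scene" or "side" or "wrist"; returns a dict with "color" (420x560x3 uint8, red, green, blue), "vertical_fov" (degrees; the focal length in pixels is half the picture's height over the tangent of half this angle, whatever the lens; pixels are square), "cx", "cy" (the principal point, pixels), "rvec" (rotation vector, rad) and "tvec" (3), from world to camera coordinates, as OpenCV has them. Camera axes: x right, y down, z forward; pixel columns grow to the right and rows downward; lengths in m; the calibration is good to about 2 mm. A picture is of the moment at which its call begins. There is no depth.
- ctrl.job_done(): hands the job in; it is judged then, once.
Trained networks look in the newest picture that a camera, given by its name, has taken for a name from the list of things; names that differ only in an ending like _2 or _b are one class to them, and where a whole thing is asked for, a point or a joint stands for the part that bears it (a point fixed in the world has none). Each returns a list of dicts, best first, with "score" (0 to 1); they miss things now and then, are a little off and sometimes report something else, mostly with a low value. They report only what shows in the picture. A call takes as long as a camera call. They do not tell look-alikes from the thing itself.
- ctrl.look_for(camera, query): "bbox" ([left, top, right, bottom] in pixels, round what is visible of it).
- ctrl.outline_of(camera, query): "region" (420x560 bool, what is visible of it) and "bbox" ([left, top, right, bottom] in pixels, round what is visible of it).
The state is a dict: "time": time; "qpos": joint angles; "joint_velocities": joint speeds; "tau": joint torques, N m; "eef_pos": TCP position; "tcp_rot": TCP orientation; "contact_force": force on the tool from outside, world axes, zero at the start; "wrist_torque": the same for the moment, N m; "finger_gap": finger opening in m; "finger_force": force on a finger pad.
Only numpy, scipy, OpenCV 4.12 (cv2) and the standard library are available. Lean on these libraries where they do the work, as an engineer would, in place of code of your own. Each camera call takes 0.05 s, during which the arm holds its last target. There are 200 camera calls.

TASK

Take the pin gauge from its black holder and try it in each of the three steel probe sleeves in the rack, one after the other starting at the rack's end with the upright plate, lowering the pin each time as far as it will go. One sleeve is too tight to take the whole pin: set it down upright in the shallow grey tray, without dropping it, leave the two good ones standing in the rack, and put the gauge back in its holder. Do not disturb the other things on the bench.

Things in the scene. Friction and masses are not known exactly. Their poses are not given: they have to be found in the camera images.
- rack: aluminium rack, fixed: a plate 75 (x) by 245 (y) by 15 mm high with three round pockets, 44 in diameter and 5 deep (pocket floor 10 above the bench), on its centre line at y = +75, 0 and -75 of its own frame. An upright plate, 45 high, 8 thick, closes its +y end (y = 122 to 130): trials go y = +75, 0, -75. Origin under the middle, on the bench.
- sleeve_a_mid (a point): steel sleeve, an upright round tube 40 mm outside, 55 tall, bore 16 at the mouth; loose, 0.35 kg, in a rack pocket with 2 play. This point: its centre, half-way up, 27.5 below the mouth; z up along the axis. The three look alike: two are bored 16 right through and take the whole 30 pin; in one the bore narrows to 6 at 12 below the mouth and the pin stops there. Only the trial tells which.
- sleeve_b_mid (a point): steel sleeve, an upright round tube 40 mm outside, 55 tall, bore 16 at the mouth; loose, 0.35 kg, in a rack pocket with 2 play. This point: its centre, half-way up, 27.5 below the mouth; z up along the axis. The three look alike: two are bored 16 right through and take the whole 30 pin; in one the bore narrows to 6 at 12 below the mouth and the pin stops there. Only the trial tells which.
- sleeve_c_mid (a point): steel sleeve, an upright round tube 40 mm outside, 55 tall, bore 16 at the mouth; loose, 0.35 kg, in a rack pocket with 2 play. This point: its centre, half-way up, 27.5 below the mouth; z up along the axis. The three look alike: two are bored 16 right through and take the whole 30 pin; in one the bore narrows to 6 at 12 below the mouth and the pin stops there. Only the trial tells which.
- gauge_handle (a point): centre of the square handle (20 by 20 mm, 50 tall, x and y square to its flats) of the pin gauge, loose, about 0.09 kg; z up along its axis. Below the handle: a round shoulder 29 in diameter, 5 thick, then the pin. This point is 30 above the shoulder's underside and 60 above the pin's end. At the start the shoulder rests on the holder's top (40 above the bench).
- gauge_tip (a point): the end of the gauge's pin, on its axis, 60 mm below the centre of the handle; the pin is round, 12 in diameter and 30 long, its end chamfered to 7 over 3; z points up along the gauge
- gauge: the whole pin gauge as one body; its origin is the end of the pin, as gauge_tip
- holder: gauge holder, fixed: a black block 70 by 70 by 40 mm high, with one round upright hole 18 in diameter and 36 deep in the middle of its top. Origin under its middle, on the bench; z up.
- holder_seat (a point): the point on the axis of the holder's hole, 30 mm below its mouth (10 above the bench), where the end of the pin rests when the gauge is in its place
- tray: shallow grey tray, fixed, open above: 160 by 160 mm outside, 18 high, walls 4 thick, floor about 4 thick. Origin under its middle, on the bench; x and y along its sides.
- sleeve_a: the sleeve of sleeve_a_mid as one body; origin at the centre of its underside
- sleeve_b: the sleeve of sleeve_b_mid as one body; origin at the centre of its underside
- sleeve_c: the sleeve of sleeve_c_mid as one body; origin at the centre of its underside
- bottle: bystander, not part of the work: white bottle, 64 mm in diameter, 150 high; origin under its middle
- beaker: bystander, not part of the work: glass beaker, 70 mm in diameter, 95 high; origin under its middle
- tip_box: bystander, not part of the work: blue pipette-tip box, 85 by 120 by 55 mm high; origin under its middle
- screwdriver: bystander, not part of the work: screwdriver, 180 mm long, lying along its x; origin under its middle
Not all that is in view belongs to the job. Leave any green or red look-alike of the sleeve_a alone.

How it is judged:
By the outcome, as a careful person would: the job done as asked, in the order asked, and still so for the second after the job is handed in, with the robot touching nothing.
It also fails if it takes over 67 s, if anything falls off the work surface, if the arm or the gripper's body presses on something with over 40 N, if the wrist force passes 120 N, or if a joint passes its speed limit or range.

## Working session

There is one attempt and no reset: what is moved stays moved. The work goes in short steps, Python scripts to look and compute and a shell command to move; the robot and the scene stay as the last step left them, time stands still between calls to the robot, and variables do not carry over. Pictures are saved under pics/ and viewed, at most 13 in all, crops included, and the job is handed in when it is done.

```bash
ls; mkdir -p pics; cat > h.py <<'E'
import numpy as np, cv2
from plant import ctrl
def cam(n):
    c=ctrl.capture(n); f=210/np.tan(np.radians(c["vertical_fov"])/2)
    K=np.array([[f,0,c["cx"]],[0,f,c["cy"]],[0,0,1.]]); R=cv2.Rodrigues(np.array(c["rvec"],float))[0]
    return c["color"],K,R,np.array(c["tvec"],float).ravel()
def ray(C,uv):
    _,K,R,t=C; d=R.T@np.linalg.inv(K)@np.array([uv[0],uv[1],1.]); return -R.T@t,d
def onz(C,uv,z):
    o,d=ray(C,uv); return o+d*(z-o[2])/d[2]
def proj(C,P):
    _,K,R,t=C; p=(R@np.atleast_2d(P).T).T+t; p=p@K.T; return p[:,:2]/p[:,2:]
def save(C,n): cv2.imwrite("pics/"+n+".png",C[0][:,:,::-1])
E
python3 - <<'E'
from h import *
ims=[]
for n in ["scene","side"]:
    C=cam(n); save(C,n); print(n,"cam at",(-C[2].T@C[3]).round(3))
    for q in ["rack","sleeve_a","gauge","gauge_handle","holder","tray","bottle","beaker","tip_box","screwdriver"]:
        print(q,[(round(r["score"],2),np.round(r["bbox"]).astype(int).tolist()) for r in ctrl.look_for(n,q)][:6])
print(ctrl.get_obs())
E
```

```text
pics
scene cam at [ 0.846 -0.417  0.9  ]
rack [(0.8, [232, 159, 304, 254])]
sleeve_a [(0.87, [274, 169, 291, 193]), (0.8, [312, 182, 330, 204]), (0.75, [227, 168, 247, 192]), (0.69, [262, 192, 278, 213]), (0.68, [253, 145, 269, 170]), (0.63, [248, 211, 265, 237])]
gauge [(0.47, [178, 310, 194, 328])]
gauge_handle [(0.76, [175, 313, 192, 330])]
holder [(0.79, [167, 300, 211, 347])]
tray [(0.66, [264, 98, 340, 158])]
bottle [(0.73, [353, 160, 386, 206]), (0.16, [166, 304, 210, 346])]
beaker [(0.86, [284, 284, 315, 323])]
tip_box [(0.59, [322, 222, 370, 281])]
screwdriver [(0.55, [193, 184, 212, 220]), (0.49, [274, 169, 290, 193]), (0.27, [177, 310, 193, 328])]
side cam at [ 0.026 -0.549  0.935]
rack [(0.66, [194, 193, 294, 278])]
sleeve_a [(0.9, [260, 231, 278, 259]), (0.86, [172, 218, 188, 246]), (0.84, [233, 219, 251, 244]), (0.72, [236, 177, 251, 203]), (0.63, [211, 201, 227, 228]), (0.58, [193, 244, 214, 269])]
gauge [(0.71, [371, 301, 388, 326])]
gauge_handle [(0.77, [366, 298, 388, 322])]
holder [(0.92, [349, 296, 399, 352])]
tray [(0.96, [106, 165, 188, 228])]
bottle [(0.66, [24
[... 230 characters left out ...]
{'time': 1.1, 'qpos': array([ 1.00938903e+00,  4.90885834e-01,  1.55890817e+00,  8.81992196e-06,
        1.09167382e+00, -1.05623227e-01]), 'joint_velocities': array([-0.00108636,  0.00277579,  0.00126767,  0.00081163, -0.00167102,
        0.00124179]), 'tau': array([ 1.04658386e-03, -6.12491083e+01, -2.58422220e+01,  6.91998121e-02,
        4.46720200e-02,  9.02126459e-06]), 'eef_pos': array([0.27510569, 0.56121955, 0.21466693]), 'tcp_rot': array([1.67342013e-05, 2.25926546e-01, 9.74144338e-01, 6.02554695e-05]), 'contact_force': array([0.52783009, 0.52392835, 0.40305215]), 'wrist_torque': array([-0.01910863, -0.01087872, -0.01289701]), 'finger_force': 0.0, 'finger_gap': 0.09490942049298545}
```

```bash
python3 - <<'E'
import cv2
for n,(l,t,r,b) in {"scene":(150,80,400,360),"side":(90,100,410,370)}.items():
    c=cv2.imread(f"pics/{n}.png")[t:b,l:r]; s=min(800/(r-l),600/(b-t)); print(n,s)
    cv2.imwrite(f"pics/{n}_c.png",cv2.resize(c,None,fx=s,fy=s,interpolation=cv2.INTER_CUBIC)[:600,:800])
E
```

```text
scene 2.142857142857143
side 2.2222222222222223
```

View pics/scene_c.png

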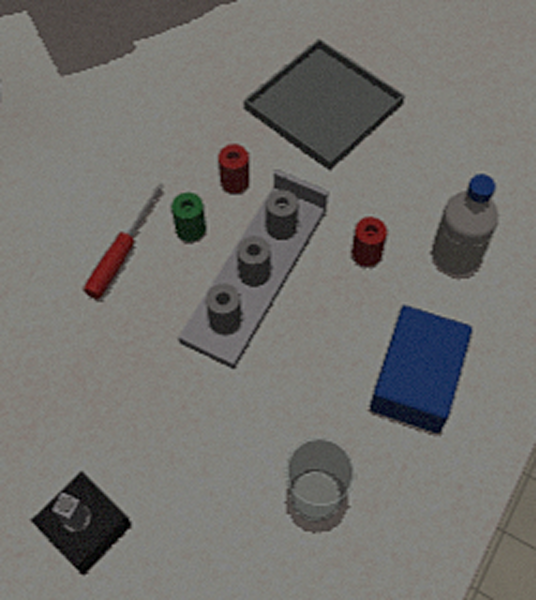

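View pics/side_c.png

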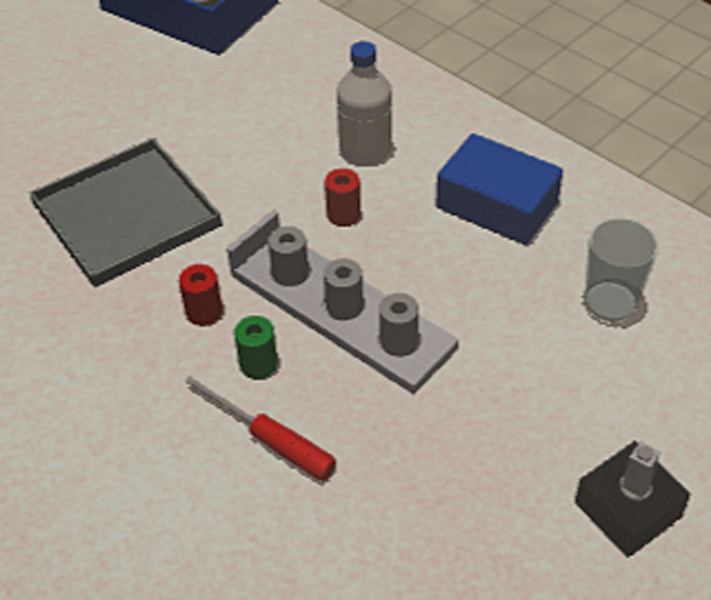

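```bash
cat > coarse.py <<'E'
from h import *
S=cam("scene");D=cam("side")
def s(p):return np.array(p)/2.142857+[150,80]
def d(p):return np.array(p)/2.22222+[90,100]
T=dict(s1=((282,200),(288,238),.065),s2=((253,246),(343,268),.065),s3=((224,294),(399,304),.065),handle=((67,504),(645,454),.095),
 t1=((320,41),(32,195),.018),t2=((404,98),(155,141),.018),t3=((331,166),(221,218),.018),t4=((245,103),(96,284),.018),
 bottle=((481,187),(363,50),.15),beaker=((320,465),(621,243),.095),redR=((371,227),(342,178),.055),redL=((233,153),(198,272),.055),green=((188,203),(254,326),.055),h_l=((32,520),(577,495),.04),h_r=((131,522),(689,493),.04))
for k,(a,b,z) in T.items(): print(k,onz(S,s(a),z)[:2].round(3),onz(D,d(b),z)[:2].round(3))
for q in ["tray"]:
  for C,n in((S,"scene"),(D,"side")):
    r=ctrl.outline_of(n,q)[0]["region"]; c=cv2.convexHull(np.argwhere(r)[:,::-1].astype(np.int32)); 
    print(n,[onz(C,p[0],.018)[:2].round(3).tolist() for p in cv2.approxPolyDP(c,6,True)])
E
python3 coarse.py
```

```text
s1 [0.56  0.088] [0.562 0.083]
s2 [0.564 0.013] [0.571 0.012]
s3 [ 0.569 -0.059] [ 0.573 -0.063]
handle [ 0.573 -0.345] [ 0.571 -0.348]
t1 [0.449 0.385] [0.443 0.382]
t2 [0.602 0.351] [0.596 0.349]
t3 [0.572 0.196] [0.563 0.195]
t4 [0.417 0.23 ] [0.408 0.22 ]
bottle [0.769 0.164] [0.767 0.166]
beaker [ 0.764 -0.185] [ 0.764 -0.191]
redR [0.669 0.115] [0.673 0.112]
redL [0.466 0.124] [0.473 0.125]
green [0.459 0.03 ] [0.463 0.03 ]
h_l [ 0.533 -0.371] [ 0.53  -0.314]
h_r [ 0.622 -0.321] [ 0.599 -0.387]
scene [[0.598, 0.356], [0.577, 0.197], [0.419, 0.226], [0.443, 0.382]]
side [[0.553, 0.19], [0.404, 0.224], [0.444, 0.39], [0.596, 0.352]]
```

```bash
python3 -m pendant '[{"linear":[0.3,-0.68,0.06],"turn":[0,0,-0.142],"hand":0.8},{"linear":[0.3,-0.68,0.06],"turn":[0,0,-0.142],"hand":0.8},{"linear":[0.3,-0.68,0.06],"turn":[0,0,-0.142],"hand":0.8},{"linear":[0.3,-0.68,0.06],"turn":[0,0,-0.142],"hand":0.8},{"linear":[0.3,-0.68,0.06],"turn":[0,0,-0.142],"hand":0.8},{"linear":[0.3,-0.68,0.06],"turn":[0,0,-0.142],"hand":0.8},{"linear":[0.3,-0.68,0.06],"turn":[0,0,-0.142],"hand":0.8},{"linear":[0.3,-0.68,0.06],"turn":[0,0,-0.142],"hand":0.8},{"linear":[0.3,-0.68,0.06],"turn":[0,0,-0.142],"hand":0.8},{"linear":[0.3,-0.68,0.06],"turn":[0,0,-0.142],"hand":0.8}]'
python3 - <<'E'
from h import *
C=cam("wrist"); save(C,"w1"); print((-C[2].T@C[3]).round(3), C[2][2].round(2)); np.savez("w1",K=C[1],R=C[2],t=C[3])
print([(round(r["score"],2),np.round(r["bbox"]).astype(int).tolist()) for r in ctrl.look_for("wrist","sleeve_a")])
E
```

```text
time: 2.55
eef_pos: [0.5006, 0.0494, 0.2601]
tcp_rot: [0.0, 0.709, 0.706, 0.0]
contact_force: [0.5, 0.1, 1.0]
finger_gap: 0.076
finger_force: 0.0
[0.501 0.123 0.43 ] [-0.   -0.27 -0.96]
[(0.93, [231, 92, 269, 136]), (0.89, [321, 189, 360, 237]), (0.8, [322, 248, 356, 293]), (0.7, [316, 130, 361, 172]), (0.62, [224, 178, 266, 216]), (0.61, [407, 101, 462, 143])]
```

View pics/w1.png

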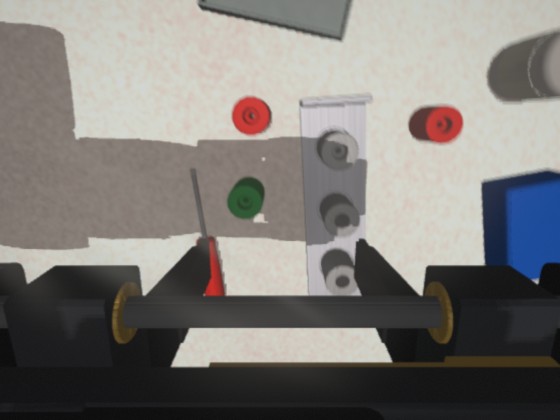

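```bash
python3 -m pendant '[{"linear":[0.107,-0.711,0],"turn":[0,0,0],"hand":0.6},{"linear":[0.107,-0.711,0],"turn":[0,0,0],"hand":0.6},{"linear":[0.107,-0.711,0],"turn":[0,0,0],"hand":0.6},{"linear":[0.107,-0.711,0],"turn":[0,0,0],"hand":0.6},{"linear":[0.107,-0.711,0],"turn":[0,0,0],"hand":0.6},{"linear":[0.107,-0.711,0],"turn":[0,0,0],"hand":0.6},{"linear":[0.107,-0.711,0],"turn":[0,0,0],"hand":0.6},{"linear":[0.107,-0.711,0],"turn":[0,0,0],"hand":0.6},{"linear":[0.107,-0.711,0],"turn":[0,0,0],"hand":0.6},{"linear":[0,0,0],"turn":[0,0,0],"hand":0.6}]'
python3 - <<'E'
from h import *
C=cam("wrist"); save(C,"w2"); np.savez("w2",K=C[1],R=C[2],t=C[3])
for q in ["holder","gauge_handle"]:print([(round(r["score"],2),np.round(r["bbox"]).astype(int).tolist()) for r in ctrl.look_for("wrist",q)])
print(onz(C,(280,100),.095), proj(C,[.572,-.347,.095]))
c=C[0][:300,80:480]; cv2.imwrite("pics/w2c.png",cv2.resize(c,None,fx=2,fy=2,interpolation=cv2.INTER_CUBIC)[:,:,::-1])
E
```

```text
time: 3.9
eef_pos: [0.5721, -0.4313, 0.2582]
tcp_rot: [-0.0, 0.708, 0.706, -0.0]
contact_force: [0.3, 0.7, 0.6]
finger_gap: 0.0573
finger_force: 0.0
[]
[(0.85, [272, 88, 299, 118])]
[ 0.56988186 -0.34862417  0.095     ] [[282.31913187  98.12677756]]
```

View pics/w2c.png

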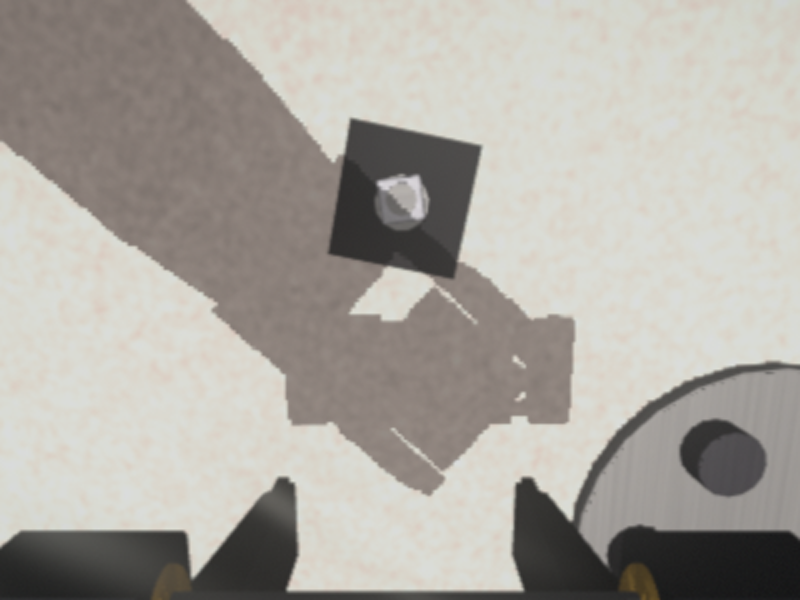

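```bash
python3 - <<'E'
import numpy as np, cv2
from h import onz
z=np.load("w2.npz"); C=(0,z["K"],z["R"],z["t"])
P=np.array([onz(C,np.array(p)/2+[80,0],.04) for p in [(350,118),(482,146),(455,278),(329,252)]])
print(P[:,:2].round(4).tolist(),P.mean(0),np.linalg.norm(np.roll(P,1,0)-P,axis=1))
im=cv2.imread("pics/w2.png")[75:130,250:330]; cv2.imwrite("pics/w2d.png",cv2.resize(im,None,fx=10,fy=10,interpolation=cv2.INTER_CUBIC))
E
```

```text
[[0.5439, -0.3067], [0.6123, -0.3204], [0.5994, -0.388], [0.5309, -0.3739]] [ 0.57160151 -0.34724009  0.04      ] [0.06853294 0.06977257 0.06882305 0.06987489]
```

View pics/w2d.png

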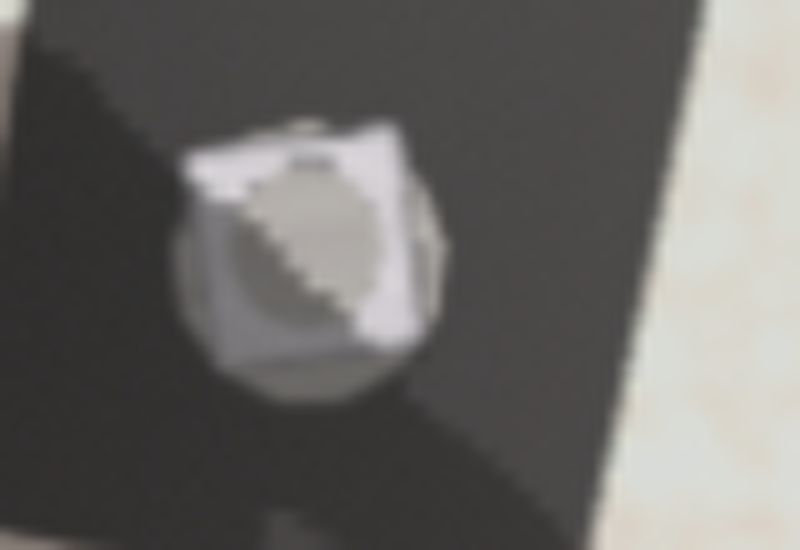

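```bash
python3 -m pendant '[{"linear":[-0.007,0.555,-0.2],"turn":[0,0,0.08],"hand":0.6},{"linear":[-0.007,0.555,-0.2],"turn":[0,0,0.08],"hand":0.6},{"linear":[0,0,-0.6],"turn":[0,0,0],"hand":0.6},{"linear":[0,0,-0.6],"turn":[0,0,0],"hand":0.6},{"linear":[0,0,-0.6],"turn":[0,0,0],"hand":0.6},{"linear":[0,0,-0.535],"turn":[0,0,0],"hand":0.6},{"linear":[0,0,0],"turn":[0,0,0],"hand":0},{"linear":[0,0,0],"turn":[0,0,0],"hand":0},{"linear":[0,0,0],"turn":[0,0,0],"hand":0},{"linear":[0,0,0],"turn":[0,0,0],"hand":0}]' 25

```

```text
time: 5.3
eef_pos: [0.5717, -0.3457, 0.056]
tcp_rot: [0.001, 0.661, 0.75, 0.0]
contact_force: [-2.6, -0.1, 0.3]
finger_gap: 0.0225
finger_force: 0.8
```

```bash
python3 -m pendant '[{"linear":[0,0,0],"turn":[0,0,0],"hand":0},{"linear":[0,0,0],"turn":[0,0,0],"hand":0}]'; python3 -c "
from h import *
o=ctrl.get_obs();print(o['wrist_torque'],o['contact_force'],o['eef_pos'])"

```

```text
time: 5.55
eef_pos: [0.5715, -0.3457, 0.0558]
tcp_rot: [0.001, 0.661, 0.75, 0.0]
contact_force: [-1.3, 1.5, 6.9]
finger_gap: 0.02
finger_force: 25.0
[ 0.15362655  0.30692377 -0.03438376] [-1.260031    1.48810347  6.92366546] [ 0.57154998 -0.3456697   0.05575876]
```

```bash
python3 -m pendant '[{"linear":[0,0,0.5],"turn":[0,0,0],"hand":0},{"linear":[0,0,0.8],"turn":[0,0,0],"hand":0},{"linear":[0,0,0.8],"turn":[0,0,0],"hand":0},{"linear":[-0.012,0.775,0],"turn":[0,0,0],"hand":0},{"linear":[-0.012,0.775,0],"turn":[0,0,0],"hand":0},{"linear":[-0.012,0.775,0],"turn":[0,0,0],"hand":0},{"linear":[-0.012,0.775,0],"turn":[0,0,0],"hand":0},{"linear":[-0.012,0.775,0],"turn":[0,0,0],"hand":0},{"linear":[-0.012,0.775,0],"turn":[0,0,0],"hand":0},{"linear":[0,0,0],"turn":[0,0,0],"hand":0}]'
python3 - <<'E'
from h import *
C=cam("wrist"); save(C,"w3"); np.savez("w3",K=C[1],R=C[2],t=C[3])
for q in ["sleeve_a","gauge_handle","gauge"]:print([(round(r["score"],2),np.round(r["bbox"]).astype(int).tolist()) for r in ctrl.look_for("wrist",q)])
o=ctrl.get_obs();print(o['wrist_torque'],o['contact_force'],o['eef_pos'])
print(proj(C,[[.561,.0855,.065],[.5675,.0125,.065],[.571,-.061,.065]]))
c=C[0][20:320,80:480]; cv2.imwrite("pics/w3c.png",cv2.resize(c,None,fx=2,fy=2,interpolation=cv2.INTER_CUBIC)[:,:,::-1])
E
```

```text
time: 6.8
eef_pos: [0.5655, 0.0066, 0.2124]
tcp_rot: [0.0, 0.66, 0.751, 0.0]
contact_force: [0.5, -1.5, -0.8]
finger_gap: 0.0199
finger_force: 25.0
[(0.85, [262, 162, 306, 211]), (0.84, [266, 86, 310, 132]), (0.72, [375, 66, 435, 118]), (0.71, [153, 130, 204, 176])]
[(0.76, [260, 224, 310, 296])]
[(0.69, [258, 223, 307, 295]), (0.5, [263, 161, 308, 211])]
[-0.05061646  0.08687861  0.02379195] [-0.05717035 -0.12325602 -0.25420393] [0.56595947 0.00232434 0.21209591]
[[289.35344309 104.20698307]
 [285.7027473  186.54869092]
 [279.38091973 259.557711  ]]
```

View pics/w3c.png

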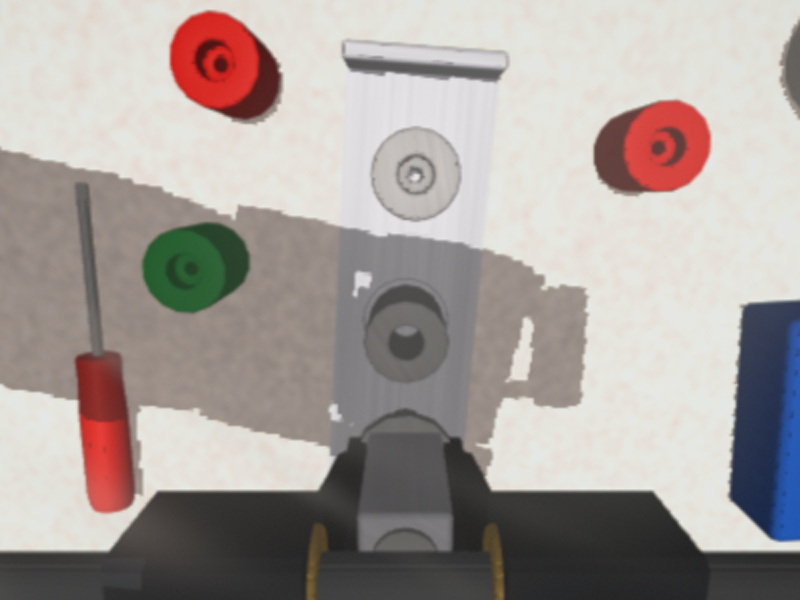

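```bash
python3 - <<'E'
import numpy as np
from h import onz
for n,yaw in (("w1",-.1),("w2",-.2),("w3",7.3)):
    z=np.load(n+".npz"); C=(0,z["K"],z["R"],z["t"]); cp=-C[2].T@C[3]
    y=np.radians(yaw); X=np.array([np.cos(y),np.sin(y),0]); F=np.array([-np.sin(y),np.cos(y),0])
    tcp=cp-.0736*F-[0,0,.17]; print(n,"cam",cp.round(4),"tcp~",tcp.round(4))
    if n=="w3":
        for p in [(416,174),(406,334)]: print("sleeve",onz(C,np.array(p)/2+[80,20],.065).round(4))
        tz=.2121
        for nm,p,dz,off in (("shoulder",(405,410),-.0108,.0145),("topedge",(405,513),.0392,.01)):
            g=onz(C,np.array(p)/2+[80,20],tz+dz)-off*F; d=g-tcp; print(nm,g.round(4),"in hand along x,f:",(d@X).round(4),(d@F).round(4))
    if n=="w1":
        print([onz(C,p,.065)[:2].round(4).tolist() for p in [(337,152),(338,219),(343,281)]])
E
```

```text
w1 cam [0.5008 0.1232 0.4299] tcp~ [0.5007 0.0496 0.2599]
[[0.5575, 0.081], [0.5614, 0.0081], [0.5701, -0.0668]]
w2 cam [ 0.5724 -0.3576  0.428 ] tcp~ [ 0.5721 -0.4312  0.258 ]
w3 cam [0.5556 0.0797 0.3822] tcp~ [0.565  0.0067 0.2122]
sleeve [0.5601 0.083  0.065 ]
sleeve [0.5651 0.0118 0.065 ]
shoulder [0.5653 0.0055 0.2013] in hand along x,f: 0.0002 -0.0012
topedge [0.5655 0.0044 0.2513] in hand along x,f: 0.0002 -0.0024
```

```bash
python3 -m pendant '[{"linear":[-0.04,0.55,0],"turn":[0,0,0],"hand":0},{"linear":[-0.04,0.55,0],"turn":[0,0,0],"hand":0},{"linear":[0,0,-0.5],"turn":[0,0,0],"hand":0},{"linear":[0,0,-0.5],"turn":[0,0,0],"hand":0},{"linear":[0,0,-0.2],"turn":[0,0,0],"hand":0},{"linear":[0,0,0],"turn":[0,0,0],"hand":0},{"linear":[0,0,0],"turn":[0,0,0],"hand":0}]'
python3 - <<'E'
from h import *
o=ctrl.get_obs(); tcp=o["eef_pos"]; print(tcp,o["contact_force"])
S=cam("scene"); D=cam("side"); ims=[]
for C in (S,D):
    p=proj(C,[tcp+[0,0,-.04]])[0].astype(int); c=C[0][p[1]-35:p[1]+40,p[0]-50:p[0]+50]; ims.append(cv2.resize(c,None,fx=4,fy=4,interpolation=cv2.INTER_CUBIC))
cv2.imwrite("pics/t1.png",np.hstack(ims)[:,:,::-1])
E
```

```text
time: 7.88
eef_pos: [0.5606, 0.0854, 0.1232]
tcp_rot: [0.001, 0.662, 0.75, 0.001]
contact_force: [0.3, -0.5, -1.3]
finger_gap: 0.0198
finger_force: 25.0
[0.56062134 0.08540484 0.12323895] [ 0.34077648 -0.49118137 -1.30351756]
```

View pics/t1.png

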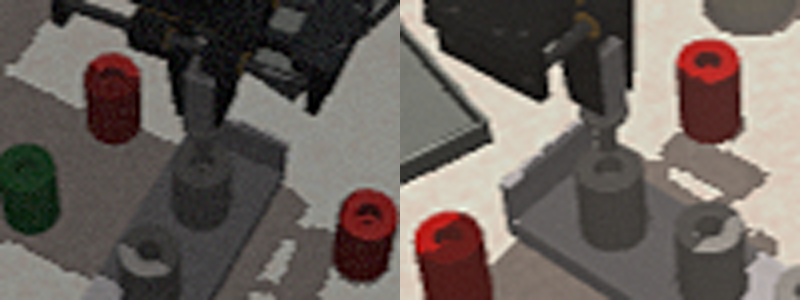

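```bash
python3 -m pendant '[{"linear":[0,0,-0.08],"turn":[0,0,0],"hand":0},{"linear":[0,0,-0.08],"turn":[0,0,0],"hand":0},{"linear":[0,0,-0.08],"turn":[0,0,0],"hand":0},{"linear":[0,0,-0.04],"turn":[0,0,0],"hand":0},{"linear":[0,0,-0.04],"turn":[0,0,0],"hand":0},{"linear":[0,0,0],"turn":[0,0,0],"hand":0}]'
```

```text
time: 8.72
eef_pos: [0.5599, 0.0858, 0.0984]
tcp_rot: [0.0, 0.661, 0.75, 0.0]
contact_force: [-2.2, 0.4, 4.9]
finger_gap: 0.02
finger_force: 25.0
```

```bash
python3 -m pendant '[{"linear":[0,0,-0.02],"turn":[0,0,0],"hand":0},{"linear":[0,0,0],"turn":[0,0,0],"hand":0}]'
```

```text
time: 8.98
eef_pos: [0.5601, 0.0859, 0.0979]
tcp_rot: [0.0, 0.661, 0.75, 0.0]
contact_force: [-4.1, 1.1, 15.8]
finger_gap: 0.02
finger_force: 25.0
```

```bash
python3 -m pendant '[{"linear":[0,0,0.25],"turn":[0,0,0],"hand":0},{"linear":[0,0,0.25],"turn":[0,0,0],"hand":0},{"linear":[0.033,-0.48,0],"turn":[0,0,0],"hand":0},{"linear":[0.033,-0.48,0],"turn":[0,0,0],"hand":0},{"linear":[0,0,0],"turn":[0,0,0],"hand":0},{"linear":[0,0,-0.2],"turn":[0,0,0],"hand":0},{"linear":[0,0,-0.08],"turn":[0,0,0],"hand":0},{"linear":[0,0,-0.08],"turn":[0,0,0],"hand":0},{"linear":[0,0,-0.08],"turn":[0,0,0],"hand":0},{"linear":[0,0,0],"turn":[0,0,0],"hand":0}]'
```

```text
time: 10.22
eef_pos: [0.5646, 0.0139, 0.1005]
tcp_rot: [-0.0, 0.661, 0.75, -0.0]
contact_force: [0.5, -1.7, -1.5]
finger_gap: 0.0198
finger_force: 25.0
```

In the bore by ~10 mm with no contact; continue to full depth (TCP ≈ .080).

```bash
python3 -m pendant '[{"linear":[0,0,-0.08],"turn":[0,0,0],"hand":0},{"linear":[0,0,-0.08],"turn":[0,0,0],"hand":0},{"linear":[0,0,-0.08],"turn":[0,0,0],"hand":0},{"linear":[0,0,-0.02],"turn":[0,0,0],"hand":0},{"linear":[0,0,0],"turn":[0,0,0],"hand":0}]'
```

```text
time: 10.85
eef_pos: [0.5649, 0.0137, 0.0815]
tcp_rot: [0.0, 0.661, 0.75, 0.0]
contact_force: [0.5, -2.7, 0.3]
finger_gap: 0.0199
finger_force: 25.0
```

```bash
python3 -m pendant '[{"linear":[0,0,-0.02],"turn":[0,0,0],"hand":0},{"linear":[0,0,-0.02],"turn":[0,0,0],"hand":0},{"linear":[0,0,0],"turn":[0,0,0],"hand":0}]'
```

```text
time: 11.22
eef_pos: [0.5653, 0.0132, 0.0806]
tcp_rot: [0.001, 0.661, 0.75, 0.0]
contact_force: [-5.2, -5.6, 23.4]
finger_gap: 0.0201
finger_force: 25.0
```

```bash
python3 -m pendant '[{"linear":[0,0,0.15],"turn":[0,0,0],"hand":0},{"linear":[0,0,0.3],"turn":[0,0,0],"hand":0},{"linear":[0,0,0.33],"turn":[0,0,0],"hand":0},{"linear":[0,0,0],"turn":[0,0,0],"hand":0},{"linear":[0.033,-0.493,0],"turn":[0,0,0],"hand":0},{"linear":[0.033,-0.493,0],"turn":[0,0,0],"hand":0},{"linear":[0,0,-0.15],"turn":[0,0,0],"hand":0},{"linear":[0,0,0],"turn":[0,0,0],"hand":0}]'
python3 - <<'E'
from h import *
o=ctrl.get_obs(); tcp=o["eef_pos"]; print(tcp,o["contact_force"])
S=cam("scene"); D=cam("side"); ims=[]
for C in (S,D):
    p=proj(C,[tcp+[0,0,-.05]])[0].astype(int); c=C[0][p[1]-35:p[1]+40,p[0]-50:p[0]+50]; ims.append(cv2.resize(c,None,fx=4,fy=4,interpolation=cv2.INTER_CUBIC))
cv2.imwrite("pics/t3.png",np.hstack(ims)[:,:,::-1])
E
```

```text
time: 12.22
eef_pos: [0.5689, -0.0595, 0.1241]
tcp_rot: [-0.001, 0.662, 0.75, -0.001]
contact_force: [0.2, -0.2, -0.8]
finger_gap: 0.0199
finger_force: 25.0
[ 0.56885779 -0.05951449  0.12413884] [ 0.24192886 -0.18031221 -0.77082667]
```

View pics/t3.png

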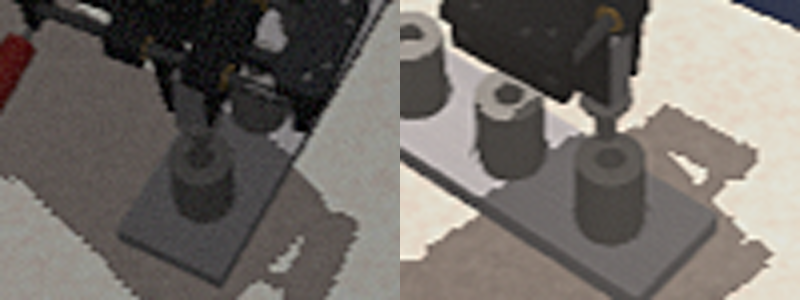

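```bash
python3 -m pendant '[{"linear":[0.01,-0.01,-0.08],"turn":[0,0,0],"hand":0},{"linear":[0,0,-0.08],"turn":[0,0,0],"hand":0},{"linear":[0,0,-0.08],"turn":[0,0,0],"hand":0},{"linear":[0,0,-0.05],"turn":[0,0,0],"hand":0},{"linear":[0,0,0],"turn":[0,0,0],"hand":0}]'
```

```text
time: 12.95
eef_pos: [0.5704, -0.0609, 0.1037]
tcp_rot: [-0.0, 0.661, 0.75, -0.0]
contact_force: [1.3, -0.2, -0.6]
finger_gap: 0.0197
finger_force: 25.0
```

```bash
python3 -m pendant '[{"linear":[0,0,-0.08],"turn":[0,0,0],"hand":0},{"linear":[0,0,-0.08],"turn":[0,0,0],"hand":0},{"linear":[0,0,-0.08],"turn":[0,0,0],"hand":0},{"linear":[0,0,-0.04],"turn":[0,0,0],"hand":0},{"linear":[0,0,-0.02],"turn":[0,0,0],"hand":0},{"linear":[0,0,-0.02],"turn":[0,0,0],"hand":0},{"linear":[0,0,0],"turn":[0,0,0],"hand":0}]'
```

```text
time: 13.82
eef_pos: [0.5706, -0.0609, 0.0806]
tcp_rot: [0.0, 0.661, 0.75, 0.0]
contact_force: [-2.5, -0.3, 5.1]
finger_gap: 0.0197
finger_force: 25.0
```

```bash
python3 -m pendant '[{"linear":[0,0,0.2],"turn":[0,0,0],"hand":0},{"linear":[0,0,0.5],"turn":[0,0,0],"hand":0},{"linear":[0,0,0.3],"turn":[0,0,0],"hand":0},{"linear":[0.003,-0.76,0],"turn":[0,0,0],"hand":0},{"linear":[0.003,-0.76,0],"turn":[0,0,0],"hand":0},{"linear":[0.003,-0.76,0],"turn":[0,0,0],"hand":0},{"linear":[0.003,-0.76,0],"turn":[0,0,0],"hand":0},{"linear":[0.003,-0.76,0],"turn":[0,0,0],"hand":0},{"linear":[0,0,-0.8],"turn":[0,0,0],"hand":0},{"linear":[0,0,0],"turn":[0,0,0],"hand":0}]'; python3 -m pendant '[{"linear":[0,0,0],"turn":[0,0,0],"hand":0}]'
```

```text
time: 15.08
eef_pos: [0.5698, -0.3451, 0.0922]
tcp_rot: [-0.004, 0.662, 0.75, -0.0]
contact_force: [0.0, 0.6, -0.2]
finger_gap: 0.0199
finger_force: 25.0
time: 15.2
eef_pos: [0.5724, -0.3457, 0.0971]
tcp_rot: [0.001, 0.661, 0.75, 0.0]
contact_force: [0.2, -0.3, -0.5]
finger_gap: 0.0199
finger_force: 25.0
```

```bash
python3 -m pendant '[{"linear":[-0.008,0,-0.1],"turn":[0,0,0],"hand":0},{"linear":[0,0,-0.1],"turn":[0,0,0],"hand":0},{"linear":[0,0,-0.1],"turn":[0,0,0],"hand":0},{"linear":[0,0,-0.1],"turn":[0,0,0],"hand":0},{"linear":[0,0,-0.08],"turn":[0,0,0],"hand":0},{"linear":[0,0,-0.06],"turn":[0,0,0],"hand":0},{"linear":[0,0,0],"turn":[0,0,0],"hand":0}]'
```

```text
time: 16.08
eef_pos: [0.571, -0.3462, 0.0554]
tcp_rot: [0.0, 0.661, 0.75, -0.0]
contact_force: [-3.6, 0.6, 7.8]
finger_gap: 0.0198
finger_force: 25.0
```

```bash
python3 -m pendant '[{"linear":[0,0,0],"turn":[0,0,0],"hand":0.55},{"linear":[0,0,0],"turn":[0,0,0],"hand":0.55},{"linear":[0,0,0],"turn":[0,0,0],"hand":0.55},{"linear":[0,0,0.3],"turn":[0,0,0],"hand":0.6},{"linear":[0,0,0.8],"turn":[0,0,0],"hand":0.65},{"linear":[0,0,0.8],"turn":[0,0,0],"hand":0.65},{"linear":[0,0.7,0],"turn":[0,0,0],"hand":0.65},{"linear":[0,0.8,0],"turn":[0,0,0],"hand":0.65},{"linear":[0,0.8,0],"turn":[0,0,0],"hand":0.65},{"linear":[0,0.8,0],"turn":[0,0,0],"hand":0.65}]'
python3 -m pendant '[{"linear":[-0.1,0.8,0],"turn":[0,0,0],"hand":0.65},{"linear":[0,0.8,0],"turn":[0,0,0],"hand":0.65},{"linear":[0,0,0],"turn":[0,0,0],"hand":0.65},{"linear":[0,0,0],"turn":[0,0,0],"hand":0.65}]'
python3 - <<'E'
from h import *
C=cam("wrist"); save(C,"w4"); np.savez("w4",K=C[1],R=C[2],t=C[3])
print([(round(r["score"],2),np.round(r["bbox"]).astype(int).tolist()) for r in ctrl.look_for("wrist","sleeve_a")])
print(proj(C,[[.560,.083,.065],[.565,.0118,.065],[.508,.290,.018]]),ctrl.get_obs()['eef_pos'])
S=cam("scene"); p=proj(S,[.571,-.347,.06])[0].astype(int); a=S[0][p[1]-40:p[1]+35,p[0]-50:p[0]+50]
v=np.hstack([cv2.resize(C[0][:300],(480,257)),cv2.resize(a,(320,257))]); cv2.imwrite("pics/w4c.png",v[:,:,::-1])
E
```

```text
time: 17.32
eef_pos: [0.5708, -0.1116, 0.1971]
tcp_rot: [0.0, 0.662, 0.75, 0.0]
contact_force: [1.2, 0.6, 0.1]
finger_gap: 0.062
finger_force: 0.0
time: 17.82
eef_pos: [0.5637, 0.0065, 0.197]
tcp_rot: [0.0, 0.661, 0.75, -0.0]
contact_force: [0.2, 0.8, 0.6]
finger_gap: 0.0617
finger_force: 0.0
[(0.94, [165, 21, 218, 80]), (0.92, [268, 82, 316, 132]), (0.84, [259, 236, 298, 283]), (0.82, [264, 162, 308, 216]), (0.64, [381, 62, 445, 118]), (0.63, [481, 0, 558, 83]), (0.61, [148, 134, 203, 180])]
[[ 289.98499515  106.80625609]
 [ 285.00026822  190.5962202 ]
 [ 258.24263173 -169.52672233]] [0.56365356 0.00549082 0.19695991]
```

View pics/w4c.png

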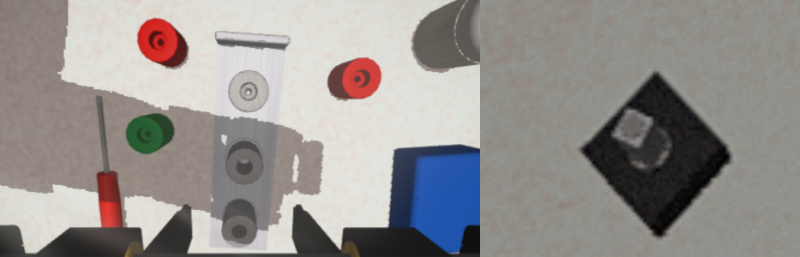

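```bash
python3 -m pendant '[{"linear":[-0.025,0.52,0],"turn":[0,0,0],"hand":0.65},{"linear":[-0.025,0.52,0],"turn":[0,0,-0.05],"hand":0.65},{"linear":[0,0,-0.6],"turn":[0,0,0],"hand":0.65},{"linear":[0,0,-0.6],"turn":[0,0,0],"hand":0.65},{"linear":[0,0,-0.6],"turn":[0,0,0],"hand":0.65},{"linear":[0,0,-0.45],"turn":[0,0,0],"hand":0.65},{"linear":[0,0,0],"turn":[0,0,0],"hand":0.65},{"linear":[0,0,0],"turn":[0,0,0],"hand":0.3},{"linear":[0,0,0],"turn":[0,0,0],"hand":0.3},{"linear":[0,0,0],"turn":[0,0,0],"hand":0.3}]' 40
python3 -m pendant '[{"linear":[0,0,0],"turn":[0,0,0],"hand":0.3},{"linear":[0,0,0],"turn":[0,0,0],"hand":0.3}]'
```

```text
time: 19.23
eef_pos: [0.5603, 0.0845, 0.0295]
tcp_rot: [0.001, 0.676, 0.737, 0.001]
contact_force: [-0.6, -1.7, 7.8]
finger_gap: 0.0393
finger_force: 40.0
time: 19.48
eef_pos: [0.5603, 0.0845, 0.0295]
tcp_rot: [0.001, 0.676, 0.737, 0.001]
contact_force: [-1.9, -1.0, 7.2]
finger_gap: 0.0395
finger_force: 40.0
```

```bash
python3 -m pendant '[{"linear":[0,0,0.15],"turn":[0,0,0],"hand":0.3},{"linear":[0,0,0.65],"turn":[0,0,0],"hand":0.3},{"linear":[0,0,0.6],"turn":[0,0,0],"hand":0.3},{"linear":[-0.177,0.683,0],"turn":[0,0,0],"hand":0.3},{"linear":[-0.177,0.683,0],"turn":[0,0,0],"hand":0.3},{"linear":[-0.177,0.683,0],"turn":[0,0,0],"hand":0.3},{"linear":[-0.177,0.683,0],"turn":[0,0,0],"hand":0.3},{"linear":[0,0,-0.5],"turn":[0,0,0],"hand":0.3},{"linear":[0,0,-0.4],"turn":[0,0,0],"hand":0.3},{"linear":[0,0,0],"turn":[0,0,0],"hand":0.3}]'
python3 - <<'E'
from h import *
D=cam("side"); S=cam("scene"); ims=[]
for C in (S,D):
    p=proj(C,[[.507,.289,.04]])[0].astype(int); y0=max(p[1]-55,0); c=C[0][y0:y0+110,p[0]-75:p[0]+75]; ims.append(cv2.resize(c,(400,293),interpolation=cv2.INTER_CUBIC))
cv2.imwrite("pics/p1.png",np.hstack(ims)[:,:,::-1])
E
```

```text
time: 20.72
eef_pos: [0.5055, 0.2892, 0.0646]
tcp_rot: [-0.001, 0.676, 0.737, -0.002]
contact_force: [0.1, -0.2, -3.7]
finger_gap: 0.0396
finger_force: 40.0
```

View pics/p1.png

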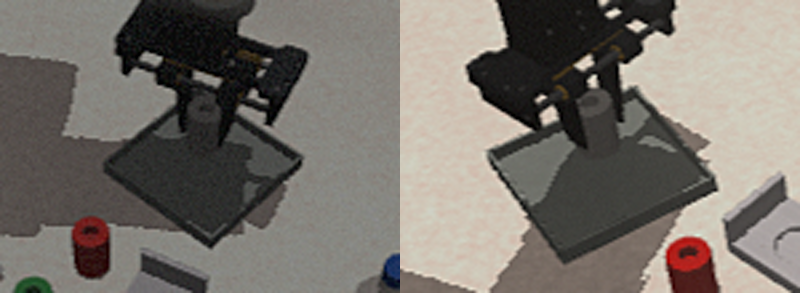

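```bash
python3 -m pendant '[{"linear":[0,0,-0.2],"turn":[0,0,0],"hand":0.3},{"linear":[0,0,-0.2],"turn":[0,0,0],"hand":0.3},{"linear":[0,0,-0.06],"turn":[0,0,0],"hand":0.3},{"linear":[0,0,-0.04],"turn":[0,0,0],"hand":0.3},{"linear":[0,0,-0.02],"turn":[0,0,0],"hand":0.3},{"linear":[0,0,0],"turn":[0,0,0],"hand":0.3}]'
```

```text
time: 21.58
eef_pos: [0.5068, 0.2895, 0.0269]
tcp_rot: [0.0, 0.676, 0.737, 0.0]
contact_force: [-0.2, 0.2, -4.0]
finger_gap: 0.039
finger_force: 40.0
```

```bash
python3 -m pendant '[{"linear":[0,0,-0.02],"turn":[0,0,0],"hand":0.3},{"linear":[0,0,-0.02],"turn":[0,0,0],"hand":0.3},{"linear":[0,0,-0.01],"turn":[0,0,0],"hand":0.3},{"linear":[0,0,0],"turn":[0,0,0],"hand":0.3}]'
```

```text
time: 22.08
eef_pos: [0.5067, 0.2895, 0.0236]
tcp_rot: [0.0, 0.676, 0.737, 0.0]
contact_force: [-2.0, -0.6, 5.4]
finger_gap: 0.0392
finger_force: 40.0
```

Contact at the predicted height (floor 4 mm). Release and rise.

```bash
python3 -m pendant '[{"linear":[0,0,0],"turn":[0,0,0],"hand":0.6},{"linear":[0,0,0],"turn":[0,0,0],"hand":0.6},{"linear":[0,0,0],"turn":[0,0,0],"hand":0.6},{"linear":[0,0,0],"turn":[0,0,0],"hand":0.6},{"linear":[0,0,0.3],"turn":[0,0,0],"hand":0.6},{"linear":[0,0,0.8],"turn":[0,0,0],"hand":0.6},{"linear":[0,0,0.8],"turn":[0,0,0],"hand":0.6},{"linear":[0,0,0.6],"turn":[0,0,0],"hand":0.6},{"linear":[0,0,0],"turn":[0,0,0],"hand":0.6}]'
python3 - <<'E'
from h import *
ims=[]
for n,(l,t,r,b) in {"scene":(150,80,400,360),"side":(90,100,410,370)}.items():
    c=cam(n)[0][t:b,l:r]; ims.append(cv2.resize(c,(400,int(400*(b-t)/(r-l))),interpolation=cv2.INTER_CUBIC)[:337])
cv2.imwrite("pics/end.png",np.hstack(ims)[:,:,::-1])
E
```

```text
time: 23.2
eef_pos: [0.5078, 0.29, 0.214]
tcp_rot: [0.001, 0.676, 0.737, 0.003]
contact_force: [0.0, -0.0, -0.4]
finger_gap: 0.0574
finger_force: 0.0
```

```bash
python3 - <<'E'
from h import *
for n in ("scene","side"):
    C=cam(n)
    for q in ["sleeve_a","gauge_handle","tray"]:
        print(n,q,[(round(r["score"],2),np.round(r["bbox"]).astype(int).tolist()) for r in ctrl.look_for(n,q)])
    print(proj(C,[[.507,.289,.031]]))
E
```

```text
scene sleeve_a [(0.89, [248, 216, 265, 238]), (0.81, [312, 182, 330, 204]), (0.76, [263, 190, 275, 216]), (0.76, [253, 148, 267, 172]), (0.71, [230, 170, 244, 192]), (0.51, [291, 112, 312, 135])]
scene gauge_handle [(0.65, [176, 313, 196, 332])]
scene tray [(0.98, [262, 99, 339, 159])]
[[300.64769623 123.84937383]]
side sleeve_a [(0.94, [265, 232, 278, 258]), (0.87, [136, 177, 155, 202]), (0.71, [234, 216, 252, 243]), (0.66, [194, 244, 216, 271]), (0.59, [235, 175, 251, 200]), (0.57, [168, 222, 186, 246])]
side gauge_handle [(0.57, [369, 297, 387, 324])]
side tray [(0.83, [106, 164, 188, 229])]
[[146.85180418 188.19276028]]
```

View pics/end.png

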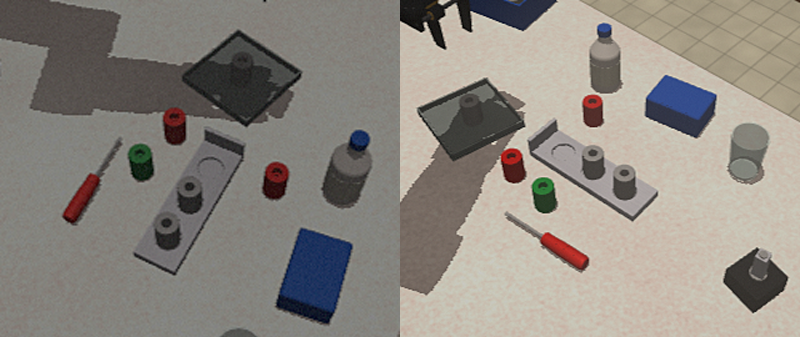

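The final pictures show the tight sleeve upright in the tray, two sleeves still in the rack, the gauge in its holder and everything else where it was.

```bash
python3 -c "
from plant import ctrl
print(ctrl.job_done())"
```

```text
the job is handed in; nothing more can be done
None
```

I tried the gauge in all three sleeves in order: the one at the plate end stopped the pin 12 mm down and now stands upright in the tray, the other two took the whole pin and stay in the rack, the gauge is back in its holder, and I handed the job in at about 24 s.

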